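Chock the cedar-bead pot and stir it

TASK

The freshener pot slides about in its bay on the shoe rack: drive the rubber door wedge, tip first, into the slot on the pot's left until it goes no further and stays jammed when let go. Then stir the beads with the shoehorn's handle rod until the dark bead has been at the back of the bowl (away from the robot), at the front, and at the back again, keeping the wedge tight and every bead in the bowl. Finally stand the shoehorn back in its stand, and leave the shoe trees and the scraper plate alone.

Things in the scene. Friction and masses are not known exactly. Their poses are not given: they have to be found in the camera images.
- pot: Freshener pot, 0.8-1.1 kg, loose with a few mm of play in its bay: a white bowl fixed on a dark rectangular plinth 170 (x) x 150 (y) x 30 mm high. Origin under the plinth's middle; x points to the back (away from the robot), y to the left, z up.
- pot_floor (a point): Middle of the bowl's inner floor, 34 mm above the pot's origin. Rim 52 mm above this floor; inner radius 65 mm, outer 70 mm. A round hump of radius 27 mm, 40 mm high, stands in the middle and leaves a ring-shaped trough of mid radius 46 mm; a rod circling at 50 mm pushes beads best, in which the beads stand on the floor.
- bay: Fixed wooden bay, open at the front: right fence with inner face at y = -75 mm and rear stop with face at x = +90 mm, both 45 mm high, 18 mm thick. Origin on the shelf in the middle of the bay, x to the back, y left, like the pot's axes to a degree or so. The right fence runs from x = -100 to +100 mm.
- slot_mouth (a point): Point of the bay on the shelf at its front left (x = -92, y = +75 mm): the right side of the slot's mouth. A left fence (180 x 18 x 45 mm, from here to the back), parallel to the right one, stands at a place not given: slot 15-20 mm wide with the pot against the right fence, at the start 1-3 mm less. The fence is sprung: yields 3 mm at 2.5 N/mm, then stops hard.
- wedge_c (a point): Black rubber door wedge lying on its side, loose, 0.1 kg, 110 mm long, 36 high. Point at mid length and mid height. x runs butt (-55 mm) to thin tip (+55). The straight face, y = +16 mm, goes against the left fence; the other slants from y = +8 at the tip to -16 at the butt. It enters the slot 30 to 70 mm till both faces bear; 12-20 N on the butt jams it.
- shoehorn_grip (a point): Nickel shoehorn standing loose in its stand, 190 mm long, 0.16 kg: a round 12 mm handle rod below (110 mm), a trough-shaped scoop above (102 to 190 mm from the lower end), 10 mm thick over all in x, 32 mm wide in y. Point in the middle of the scoop, 145 mm above the rod's end; z up along the tool. It may lean 5 degrees in the stand.
- shoehorn_tip (a point): Lower end of the shoehorn's handle rod, on its axis: the end to stir with.
- stand: Fixed black shoehorn stand, 85 x 85 mm foot, origin under its middle. A vertical hole 16 x 16 mm, its floor 8 mm above the shelf, its top at 60 mm, with a flared mouth about 40 x 40 mm at 76 mm; the rod stands in it.
- bead_dark_c (a point): Centre of the dark walnut bead, a waxed, slippery short cylinder 26 mm in diameter and 24 mm high, 12 g, loose in the bowl's trough.
- tree_a_c (a point): Red cedar shoe tree, 230 x 62 x 90 mm with a brass hook, 25 mm above the shelf at its middle. Leave alone.
- tree_b_c (a point): Second red cedar shoe tree, the same. Leave alone.
- scraper_c (a point): Galvanised boot scraper plate, 120 x 80 x 14 mm, point at its middle. Leave alone.
- bead1_c (a point): Centre of a pale cedar bead, same size as the dark one, loose in the trough.
- bead2_c (a point): Centre of a pale cedar bead, same size as the dark one, loose in the trough.
- bead3_c (a point): Centre of a pale cedar bead, same size as the dark one, loose in the trough.
- bead4_c (a point): Centre of a pale cedar bead, same size as the dark one, loose in the trough.

How it is judged:
By the outcome, as a careful person would: the job done as asked, in the order asked, and still so for the second after the job is handed in, with the robot touching nothing.
It also fails if it takes over 72 s, if anything falls off the work surface, if the arm or the gripper's body presses on something with over 40 N, if the wrist force passes 120 N, or if a joint passes its speed limit or range.

ROBOT

A 6-joint arm with a two-finger parallel gripper is mounted at the origin on the work surface. World frame = base frame: x ahead of the robot, y to its left, z up, the work surface at z = 0. Lengths are in m, angles in degrees, forces in N, time in s.
With the tool pointing down it reaches from about 0.3 to 0.75 m from the base axis. Payload 8.5 kg.
Tool frame: the origin (TCP) lies on the centre line of the jaws, within the pads' length; the fingertips stand 14 mm ahead of it and the grasp point (between the pads) lies 5 mm behind it; z points along the fingers, x is the direction in which the jaws open and shut, and the axes are right-handed (so a half turn about z gives the same grasp; the last joint's range is limited). The gripper opens to 85 mm and grips with 20 to 120 N. Pads are 22 mm wide; open, the fingers measure 114 mm over their backs; the gripper's body (76 mm by 85 mm) begins 54 mm behind the grasp point. The pads swing forward as they close: fully open they stand 13 mm farther back than shut.
Start: joints at [-89.513, 21.807, 74.336, -0, 83.858, -12.336], TCP at [0.122, -0.536, 0.245] pointing down, gripper open.
Joint ranges: [-178.18, 178.18], [-50.72, 133.34], [12.68, 142.11], [-81.47, 261.47], [9.98, 163.14], [-165.26, 165.26]. Speed limits (degrees/s): [136.94, 136.94, 180, 180, 180, 180].

INTERFACE

Orientations are given as a 3x3 rotation matrix whose columns are the frame's x, y, z axes.
In Python, from rig import * gives the robot as it stands.
- The arm moves only by the shell command python3 -m crank 'ROWS' [FORCE]. ROWS is JSON, one flat list of numbers, 7 for each row, row after row: the turn, a rotation vector about the world's x, y, z in rad, then the shift along the world's x, y, z in m, then the opening in per cent of the stroke, from 0 (shut) to 100 (fully open). A call has 1 to 20 rows; each row shifts and turns the commanded pose from where the row before left it; what a row does not reach is not made up. A row lasts 1/10 s, in which the tool goes at most 50 mm and 8.59 degrees, less where a joint would pass 70% of its speed; a pose out of reach is approached as far as the arm can. A call is refused whole if a number of a shift passes 0.05 or a number of a turn 0.15, either way. A call with a gripper value outside its range is refused whole. The fingers move at their own pace and stop on an object; FORCE is the grip in N (left out, the last holds). Time passes only in rows, so rows that do not move let the fingers close. It gives the time, the measured TCP pose, the force and the opening at its end, in the units of the state.
- observe(): the state, without advancing time (a new reading comes with each control period).
- get_image(name): name is "side" or "top"; returns a dict with "frame" (420x560x3 uint8, red, green, blue), "fov_y" (degrees; the focal length in pixels is half the picture's height over the tangent of half this angle, whatever the lens; pixels are square), "cx", "cy" (the principal point, pixels), "world_to_cam" (4x4, takes a point from world to camera coordinates). Camera axes: x right, y up, looking along -z (the intrinsics and any distortion apply to the point x, -y, -z); pixel columns grow to the right and rows downward; lengths in m; the calibration is good to about 2 mm. A picture is of the moment at which its call begins. There is no depth.
- close_job(): hands the job in, once; it reports no verdict.
The state is a dict: "time_s": time; "q": joint angles; "qvel": joint speeds; "joint_efforts": joint torques, N m; "position": TCP position; "tool_rot": TCP orientation; "ft_force": force on the tool from outside, world axes, zero at the start; "wrist_torque": the same for the moment, N m; "grip_width": finger opening in m.
Only numpy, scipy, OpenCV 4.12 (cv2) and the standard library are available. Lean on these libraries where they do the work, as an engineer would, in place of code of your own. Each camera call takes 0.05 s, during which the arm holds its last target. There are 200 camera calls.

## Working session

There is one attempt and no reset: what is moved stays moved. The work goes in short steps, Python scripts to look and compute and a shell command to move; the robot and the scene stay as the last step left them, time stands still between calls to the robot, and variables do not carry over. Pictures are saved under pics/ and viewed, about 8 in all and at most 12, crops included, and the job is handed in when it is done.

```bash
ls; mkdir -p pics
python3 - <<'E'
from rig import *
import cv2,numpy as np
for n in("side","top"):
    d=get_image(n); cv2.imwrite(f"pics/{n}0.png",d["frame"][:,:,::-1])
    print(n,d["fov_y"],d["cx"],d["cy"],[k for k in d],np.round(d["world_to_cam"],4).tolist())
print(observe())
E
```

```text
pics
side 51.08748489867615 277.6753763742476 213.04985975924833 ['frame', 'fov_y', 'cx', 'cy', 'world_to_cam'] [[-0.9274, -0.374, 0.0034, 0.4562], [0.2377, -0.5823, 0.7774, -0.2183], [-0.2887, 0.7218, 0.6289, -1.0504], [0.0, 0.0, 0.0, 1.0]]
top 51.33158035202119 279.3845890135575 209.64135424208501 ['frame', 'fov_y', 'cx', 'cy', 'world_to_cam'] [[-0.0268, -0.999, -0.0371, 0.0495], [0.9933, -0.0308, 0.1111, -0.5168], [-0.1122, -0.0339, 0.9931, -1.1154], [0.0, 0.0, 0.0, 1.0]]
{'time_s': 0.1, 'q': array([-8.95135507e+01,  2.18377248e+01,  7.43792501e+01, -1.12221984e-03,
        8.38583587e+01, -1.23369339e+01]), 'qvel': array([ 0.02927319, -0.05510536, -0.19575427, -0.00119222, -0.02097923,
       -0.02372104]), 'joint_efforts': array([ 1.63840319e-03, -4.49228203e+01, -2.31656939e+01, -2.79663864e-04,
        3.68227920e-03, -8.84689143e-06]), 'position': array([ 0.12205062, -0.53603556,  0.24477477]), 'tool_rot': array([[ 2.21948487e-01, -9.75058392e-01, -3.06361828e-05],
       [-9.75057541e-01, -2.21948335e-01,  1.31460688e-03],
       [-1.28861812e-03, -2.61902968e-04, -9.99999135e-01]]), 'ft_force': array([ 0.528313  ,  0.34598045, -0.03938059]), 'wrist_torque': array([ 0.01477958,  0.02079996, -0.0041972 ]), 'grip_width': 0.08534683358096687}
```

View pics/top0.png

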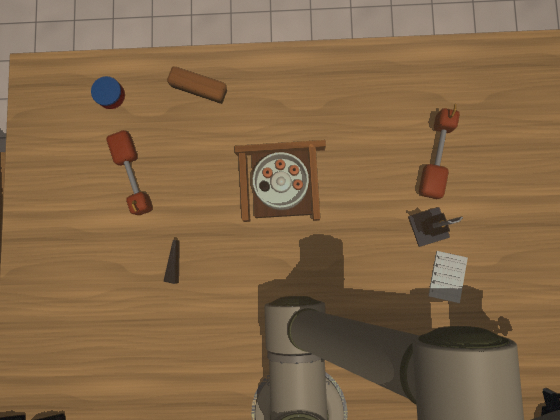

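View pics/side0.png

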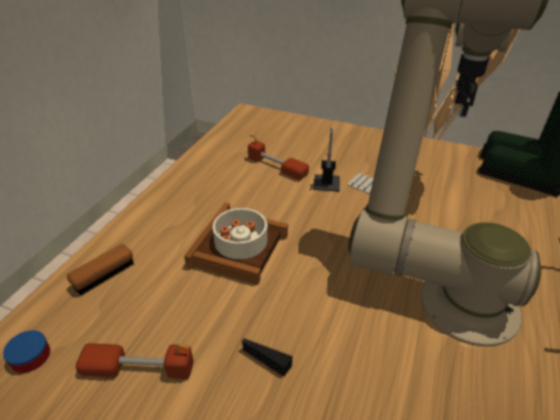

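The top view shows the bay with the pot at about (280,182), the dark bead at front left (264,186), the wedge at (173,262) with its tip pointing to the back, the stand at (431,227) and the scraper at (449,275). Next I'll enlarge these areas.

```bash
cat > h.py <<'E'
from rig import *
import cv2,numpy as np
def cal(d):
    f=d["frame"].shape[0]/2/np.tan(np.radians(d["fov_y"])/2); return f,d["cx"],d["cy"],np.array(d["world_to_cam"])
def proj(d,P):
    f,cx,cy,T=cal(d);P=np.atleast_2d(P);c=P@T[:3,:3].T+T[:3,3];return np.c_[cx+f*c[:,0]/-c[:,2],cy-f*c[:,1]/-c[:,2]]
def back(d,uv,z):
    f,cx,cy,T=cal(d);uv=np.atleast_2d(uv).astype(float)
    r=np.c_[(uv[:,0]-cx)/f,-(uv[:,1]-cy)/f,-np.ones(len(uv))]@T[:3,:3];o=-T[:3,:3].T@T[:3,3]
    z=np.broadcast_to(z,len(uv));return o+r*((z-o[2])/r[:,2])[:,None]
def crop(d,x,y,w,h,s):
    return cv2.resize(d["frame"][y:y+h,x:x+w,::-1],None,fx=s,fy=s,interpolation=cv2.INTER_CUBIC)
E
python3 - <<'E'
from h import *
t=get_image("top");s=get_image("side")
a=crop(t,232,138,100,90,4);b=crop(t,160,232,30,60,4);c=crop(t,400,198,70,60,4)
m=np.zeros((600,800,3),np.uint8)
m[:360,:400]=a;m[:240,410:530]=b;m[:240,520:800]=c
m[250:250+350,410:790]=crop(s,180,200,95,88,4)[:350,:380]
m[360:600,0:260]=crop(s,235,330,65,60,4);m[360:600,265:405]=crop(s,310,125,35,70,4)[:240,:140]
cv2.imwrite("pics/m1.png",m)
E
```

```text
(no output)
```

View pics/m1.png

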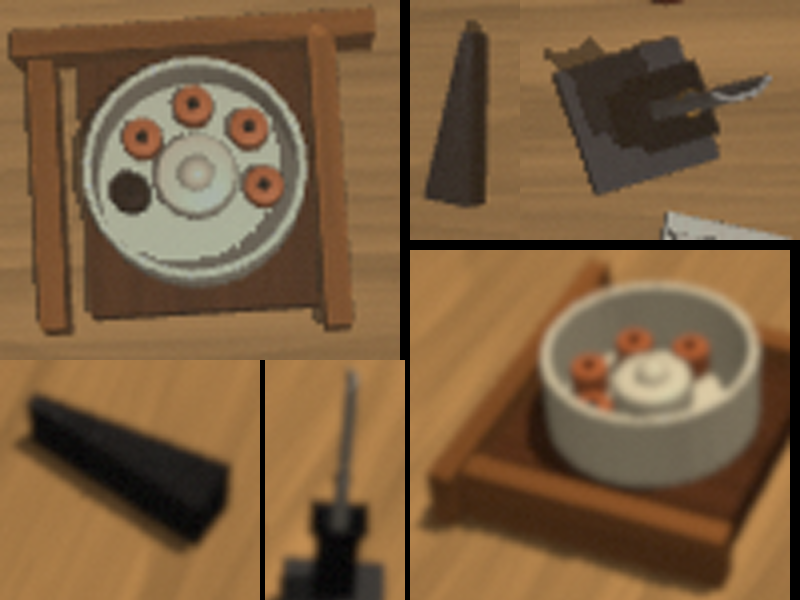

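The crops show the fences, the bowl rim at about (195,168) and the wedge, whose straight face should be on the left. The scoop is edge-on to the side camera. Now I'll fit the poses.

```bash
cat >> h.py <<'E'
def fill(d,pts):
    m=np.zeros(d["frame"].shape[:2],np.uint8);hull=cv2.convexHull((proj(d,pts)*16).round().astype(np.int32));cv2.fillConvexPoly(m,hull,255,shift=4);return m>0
def wpts(x,y,a,flip=1):
    B=np.array([[-55,16],[55,16],[55,8],[-55,-16]])/1000*[1,flip];R=np.array([[np.cos(a),-np.sin(a)],[np.sin(a),np.cos(a)]])
    Q=B@R.T+[x,y];return np.r_[np.c_[Q,Q[:,:1]*0],np.c_[Q,Q[:,:1]*0+.036]]
E
python3 - <<'E'
from h import *
from scipy.optimize import minimize
t=get_image("top");s=get_image("side")
def seg(d,x,y,w,h,th):
    m=np.zeros(d["frame"].shape[:2],bool);g=d["frame"].max(2);m[y:y+h,x:x+w]=g[y:y+h,x:x+w]<th;return m
mt=seg(t,160,232,25,60,75);ms=seg(s,235,330,65,60,60)
print("areas",mt.sum(),ms.sum())
for fl in(1,-1):
  best=None
  for a0 in(-.25,-.1,0.05):
    def c(p):
        P=wpts(*p,fl);return sum(1-(fill(d,P)&m).sum()/(fill(d,P)|m).sum() for d,m in((t,mt),(s,ms)))
    x0=np.r_[back(t,[[173,262]],.02)[0,:2],a0]
    r=minimize(c,x0,method="Nelder-Mead",options=dict(initial_simplex=x0+np.array([[0,0,0],[.02,0,0],[0,.02,0],[0,0,.1]]),xatol=1e-5,fatol=1e-5))
    if best is None or r.fun<best.fun:best=r
  print("wedge flip",fl,best.x[:2],np.degrees(best.x[2]),best.fun)
C=lambda p,ox=232,oy=138,px=0,s=4:np.array([[ (q[0]-px)/s+ox-.375,q[1]/s+oy-.375] for q in p],float)
L=lambda n,p,z:print(n,(back(t,p,z)[:,:2]*1000).round(1).tolist())
L("right fence inner top",C([(310,27),(331,325)]),.045)
L("right fence outer top",C([(335,30),(352,322)]),.045)
L("left fence inner top",C([(52,62),(70,328)]),.045)
L("left fence outer top",C([(27,62),(42,332)]),.045)
L("rear stop back/front edge",C([(10,32),(372,10),(15,57)]),.045)
L("plinth FL FR",C([(92,318),(300,305),(78,72)]),.03)
L("rim centre",C([(195,169)]),.086)
L("beads dark,p..",C([(130,192),(142,137),(192,105),(248,127),(263,185)]),.058)
L("foot z8",C([(555,73),(678,38),(718,155),(600,193)],400,198,520),.008)
L("mouth z76",C([(640,70),(695,62),(718,135),(640,150)],400,198,520),.076)
# shoehorn top triangulation
ut=C([(765,80)],400,198,520)[0];us=np.array([[ (350-265)/4+310-.4,372/4-90+125-.4]])[0]
from scipy.optimize import least_squares
r=least_squares(lambda P:np.r_[proj(t,P)[0]-ut,proj(s,P)[0]-us],[.45,-.42,.19]);print("horn top",r.x,r.fun)
us2=[(340-265)/4+310-.4,(530-360)/4+125-.4]
E
```

```text
areas 459 842
wedge flip 1 [0.39260994 0.31353852] -12.360699962460158 0.2802890768594166
wedge flip -1 [0.39231136 0.32610473] 0.36710832577832303 0.26624974007478
right fence inner top [[686.0, -48.6], [489.6, -55.3]]
right fence outer top [[683.4, -64.8], [491.1, -68.8]]
left fence inner top [[668.7, 121.5], [492.7, 113.0]]
left fence outer top [[669.2, 138.0], [490.7, 131.2]]
rear stop back/front edge [[689.9, 149.0], [695.9, -89.5], [672.9, 145.9]]
plinth FL FR [[500.2, 100.0], [504.6, -36.3], [665.0, 106.0]]
rim centre [[586.7, 28.2]]
beads dark,p.. [[578.2, 71.3], [613.9, 62.7], [633.8, 29.8], [618.1, -5.9], [579.9, -14.4]]
foot z8 [[493.3, -304.5], [514.0, -386.1], [436.4, -406.7], [413.8, -328.9]]
mouth z76 [[487.5, -339.1], [491.5, -373.0], [445.9, -383.9], [438.0, -335.9]]
horn top [ 0.46907134 -0.37103137  0.1928035 ] [ 0.04716024  0.16050854 -0.23019522 -0.0159369 ]
```

Run:
```python
from h import *
t=get_image("top");s=get_image("side")
def ov(d,x,y,w,h,sc,p=None,fl=1):
    c=cv2.convertScaleAbs(crop(d,x,y,w,h,sc),alpha=2.2)
    if p is not None:
        P=(proj(d,wpts(*p,fl))-[x,y]+.5)*sc
        for k in(P[:4],P[4:]):cv2.polylines(c,[k.astype(np.int32)],True,(0,255,0) if fl>0 else (0,0,255),1)
    return c
A=(.3926,.3135,np.radians(-12.4));B=(.3923,.3261,0.0064)
top=np.hstack([ov(t,158,232,32,60,5),ov(t,158,232,32,60,5,A,1),ov(t,158,232,32,60,5,B,-1)])
sd=np.hstack([ov(s,235,332,65,46,4),ov(s,235,332,65,46,4,A,1),ov(s,235,332,65,46,4,B,-1)])
m=np.zeros((top.shape[0]+sd.shape[0],sd.shape[1],3),np.uint8);m[:300,:top.shape[1]]=top;m[300:]=sd
cv2.imwrite("pics/w.png",m);print(m.shape)
```

```text
(484, 780, 3)
```

View pics/w.png

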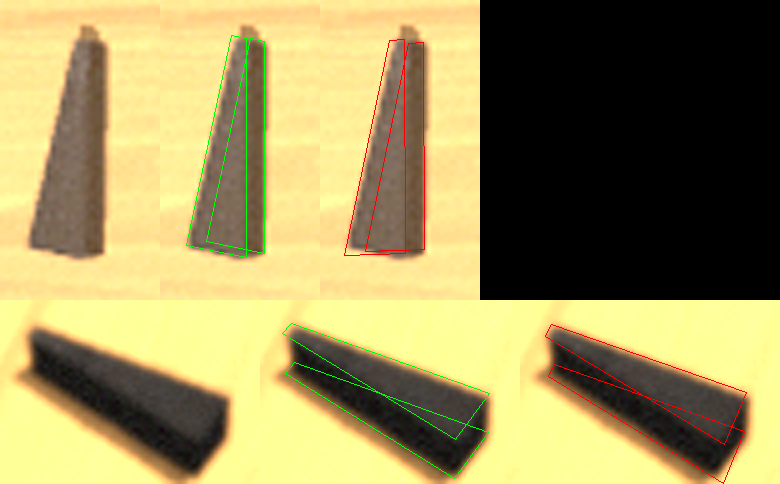

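The green outline fits: the butt edge of the top face slopes down to the right, from (30,245) to (83,256). So the wedge isn't flipped. It lies at about (0.391, 0.312), yaw −12.4°, with the straight face on the left. Next I'll move over it.

```bash
python3 -m crank '[0,0,0.135,0.023,0.0428,0,100, 0,0,0.135,0.023,0.0428,0,100, 0,0,0.135,0.023,0.0428,0,100, 0,0,0.135,0.023,0.0428,0,100, 0,0,0.135,0.023,0.0428,0,100, 0,0,0.135,0.023,0.0428,0,100, 0,0,0.135,0.023,0.0428,0,100, 0,0,0.135,0.023,0.0428,0,100, 0,0,0.135,0.023,0.0428,0,100, 0,0,0.135,0.023,0.0428,0,100, 0,0,0.135,0.002,0.0428,0,100, 0,0,0.135,0.002,0.0428,0,100, 0,0,0.135,0.002,0.0428,0,100, 0,0,0.135,0.002,0.0428,0,100, 0,0,0.135,0.002,0.0428,0,100, 0,0,0.135,0.002,0.0428,0,100, 0,0,0.135,0.002,0.0428,0,100, 0,0,0.135,0.002,0.0428,0,100, 0,0,0.135,0.002,0.0428,0,100, 0,0,0.135,0.002,0.0428,0,100]'; python3 -m crank '[0,0,0,0,0,-0.04,100, 0,0,0,0,0,-0.04,100, 0,0,0,0,0,-0.03,100, 0,0,0,0,0,0,100]'
```

```text
time_s: 2.4
position: [0.3717, 0.3217, 0.2454]
tool_rot: [[0.21, 0.978, 0.0], [0.978, -0.21, 0.0], [0.0, 0.0, -1.0]]
ft_force: [0.8, -0.7, 0.6]
grip_width: 0.0854
time_s: 2.8
position: [0.3704, 0.319, 0.1324]
tool_rot: [[0.216, 0.976, -0.007], [0.976, -0.216, -0.003], [-0.005, -0.006, -1.0]]
ft_force: [0.6, 0.5, 1.2]
grip_width: 0.0855
```

```bash
python3 -m crank '[0,0,0,0,0,-0.04,100, 0,0,0,0,0,-0.04,100, 0,0,0,0,0,-0.025,100, 0,0,0,0,0,-0.007,100, 0,0,0,0,0,0,100, 0,0,0,0,0,0,50, 0,0,0,0,0,0,30, 0,0,0,0,0,0,10, 0,0,0,0,0,0,0, 0,0,0,0,0,0,0, 0,0,0,0,0,0,0]' 30
python3 - <<'E'
from h import *
t=get_image("top");s=get_image("side")
cv2.imwrite("pics/g1.png",np.hstack([cv2.convertScaleAbs(crop(t,135,205,80,100,5),alpha=1.8),cv2.convertScaleAbs(crop(s,225,300,80,100,5),alpha=1.8)]))
E
```

```text
time_s: 3.9
position: [0.3724, 0.32, 0.0241]
tool_rot: [[0.216, 0.976, 0.001], [0.976, -0.216, 0.001], [0.001, 0.001, -1.0]]
ft_force: [-0.7, 0.7, 6.3]
grip_width: 0.0254
```

View pics/g1.png

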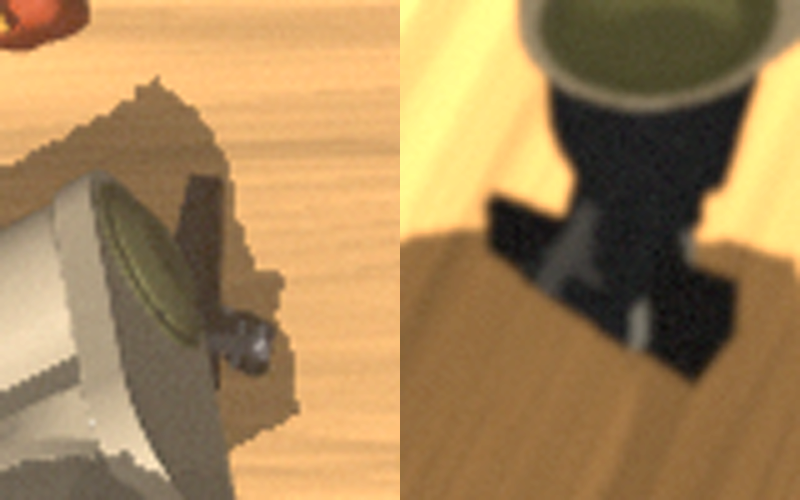

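The wedge is held, with an opening of 25 mm against the 24–26 mm expected. Next: lift it, turn it to the bay's yaw (1.9°) and stop with the tip about 10 mm short of the mouth.

```bash
python3 -m crank '[0,0,0,0,0,0.015,0, 0,0,0,0,0,0.015,0, 0,0,0.042,0.0058,-0.0374,0,0, 0,0,0.042,0.0058,-0.0374,0,0, 0,0,0.042,0.0058,-0.0374,0,0, 0,0,0.042,0.0058,-0.0374,0,0, 0,0,0.042,0.0058,-0.0374,0,0, 0,0,0.042,0.0058,-0.0374,0,0, 0,0,0,0,0,-0.015,0, 0,0,0,0,0,-0.010,0, 0,0,0,0,0,0,0, 0,0,0,0,0,0,0]'
python3 - <<'E'
from h import *
t=get_image("top");s=get_image("side")
cv2.imwrite("pics/g2.png",np.hstack([cv2.convertScaleAbs(crop(t,210,170,80,100,5),alpha=1.5),cv2.convertScaleAbs(crop(s,190,220,80,100,5),alpha=1.5)]))
E
```

```text
time_s: 5.2
position: [0.4069, 0.0954, 0.0285]
tool_rot: [[-0.034, 0.999, -0.0], [0.999, 0.034, 0.0], [0.0, -0.0, -1.0]]
ft_force: [0.2, -0.1, -1.0]
grip_width: 0.0256
```

View pics/g2.png

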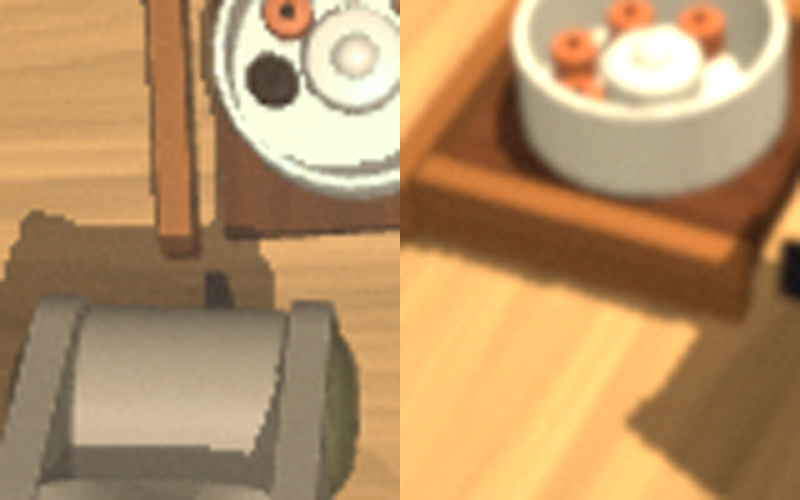

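The tip's top face shows at about (205–228, 272) in the crop. The fence's inner corner is at (197,245) and the plinth's corner at (227,237).

Run:
```python
from h import *
t=get_image("top")
c=lambda x,y:np.array([[x/5+210-.4,y/5+170-.4]])
for n,p,z in(("tipL",(205,272),.0405),("tipR",(226,272),.0405),("fence inner front",(197,242),.045),("fence inner rear",(184,0),.045),("fence front bottom in",(197,250),.0),("plinth FL",(227,235),.03),("plinth bottomFL",(228,238),.0)):print(n,(back(t,c(*p),z)[0]*1000).round(1))
```

```text
tipL [481.6 109.9  40.5]
tipR [481.3  99.   40.5]
fence inner front [496.9 113.3  45. ]
fence inner rear [624.4 117.7  45. ]
fence front bottom in [496.9 118.1   0. ]
plinth FL [501.6  99.   30. ]
plinth bottomFL [502.9 101.2   0. ]
```

```bash
python3 -m crank '[0,0,0,0,0.0015,-0.002,0, 0,0,0,0.008,0.0003,-0.0015,0, 0,0,0,0.008,0.0003,0,0, 0,0,0,0.008,0.0003,0,0, 0,0,0,0,0,0,0]'; python3 -m crank '[0,0,0,0.005,0.0002,0,0, 0,0,0,0.005,0.0002,0,0, 0,0,0,0.004,0.0001,0,0, 0,0,0,0,0,0,0]'
```

```text
time_s: 5.85
position: [0.4324, 0.0977, 0.0249]
tool_rot: [[-0.034, 0.999, 0.002], [0.999, 0.034, -0.0], [-0.0, 0.002, -1.0]]
ft_force: [0.4, 0.2, -1.4]
grip_width: 0.0255
time_s: 6.25
position: [0.4453, 0.0984, 0.0248]
tool_rot: [[-0.034, 0.999, 0.0], [0.999, 0.034, 0.0], [0.0, 0.0, -1.0]]
ft_force: [0.9, 2.0, -1.3]
grip_width: 0.0259
```

```bash
python3 -m crank '[0,0,0,0.005,0.0002,0,0, 0,0,0,0.005,0.0002,0,0, 0,0,0,0,0,0,0]'
```

```text
time_s: 6.55
position: [0.455, 0.0988, 0.0247]
tool_rot: [[-0.034, 0.999, -0.0], [0.999, 0.034, 0.0], [0.0, -0.0, -1.0]]
ft_force: [-1.0, 2.3, -2.4]
grip_width: 0.0256
```

```bash
python3 -m crank '[0,0,0,0,0,0,80, 0,0,0,0,0,0,80, 0,0,0,0,0,0,80, 0,0,0,-0.02,-0.0007,0,80, 0,0,0,-0.02,-0.0007,0,80, 0,0,0,-0.025,-0.0038,0,50, 0,0,0,0,0,0,0, 0,0,0,0,0,0,0, 0,0,0,0,0,0,0, 0,0,0,0,0,0,0]'; python3 -m crank '[0,0,0,0.008,0.0003,-0.003,0, 0,0,0,0.006,0.0002,0,0, 0,0,0,0,0,0,0]'
```

```text
time_s: 7.55
position: [0.3907, 0.0934, 0.0248]
tool_rot: [[-0.034, 0.999, 0.001], [0.999, 0.034, -0.0], [-0.0, 0.001, -1.0]]
ft_force: [0.1, 0.0, 0.1]
grip_width: -0.0001
time_s: 7.85
position: [0.4052, 0.0939, 0.0217]
tool_rot: [[-0.034, 0.999, 0.001], [0.999, 0.034, -0.0], [-0.0, 0.001, -1.0]]
ft_force: [-0.4, -0.1, -0.1]
grip_width: 0.0001
```

```bash
for i in 1; do python3 -m crank '[0,0,0,0.004,0.0001,0,0, 0,0,0,0.004,0.0001,0,0, 0,0,0,0,0,0,0]'; done; python3 -m crank '[0,0,0,0.004,0.0001,0,0, 0,0,0,0,0,0,0]'; python3 -m crank '[0,0,0,0.004,0.0001,0,0, 0,0,0,0,0,0,0]'
```

```text
time_s: 8.15
position: [0.4124, 0.0941, 0.0218]
tool_rot: [[-0.034, 0.999, 0.001], [0.999, 0.034, -0.0], [-0.0, 0.001, -1.0]]
ft_force: [0.1, 1.0, 0.5]
grip_width: -0.0001
time_s: 8.35
position: [0.4163, 0.0942, 0.0219]
tool_rot: [[-0.034, 0.999, 0.0], [0.999, 0.034, -0.0], [-0.0, 0.0, -1.0]]
ft_force: [-0.3, 0.1, -0.8]
grip_width: -0.0
time_s: 8.55
position: [0.4196, 0.0944, 0.0218]
tool_rot: [[-0.034, 0.999, -0.001], [0.999, 0.034, 0.0], [0.0, -0.001, -1.0]]
ft_force: [-2.0, 0.7, 1.9]
grip_width: -0.0004
```

```bash
python3 -m crank '[0,0,0,0.003,0.0001,0,0, 0,0,0,0,0,0,0]'; python3 -m crank '[0,0,0,0.003,0.0001,0,0, 0,0,0,0,0,0,0]';python3 -m crank '[0,0,0,0.003,0.0001,0,0, 0,0,0,0,0,0,0]'
```

```text
time_s: 8.75
position: [0.4216, 0.0946, 0.0217]
tool_rot: [[-0.034, 0.999, -0.003], [0.999, 0.034, 0.0], [0.0, -0.003, -1.0]]
ft_force: [-6.9, 1.0, 2.9]
grip_width: 0.0001
time_s: 8.95
position: [0.4245, 0.0947, 0.0216]
tool_rot: [[-0.034, 0.999, -0.003], [0.999, 0.034, 0.0], [0.0, -0.003, -1.0]]
ft_force: [-5.4, 0.6, 3.0]
grip_width: -0.0003
time_s: 9.15
position: [0.4268, 0.095, 0.0215]
tool_rot: [[-0.034, 0.999, -0.005], [0.999, 0.034, 0.0], [0.001, -0.005, -1.0]]
ft_force: [-8.7, 1.5, 5.0]
grip_width: 0.0
```

```bash
python3 -m crank '[0,0,0,0.003,0.0001,0,0, 0,0,0,0,0,0,0]'; python3 -m crank '[0,0,0,0.003,0.0001,0,0, 0,0,0,0,0,0,0]'
```

```text
time_s: 9.35
position: [0.429, 0.0952, 0.0215]
tool_rot: [[-0.035, 0.999, -0.007], [0.999, 0.035, 0.001], [0.001, -0.007, -1.0]]
ft_force: [-11.5, 0.9, 7.0]
grip_width: 0.0
time_s: 9.55
position: [0.4309, 0.0954, 0.0213]
tool_rot: [[-0.035, 0.999, -0.01], [0.999, 0.035, 0.001], [0.001, -0.01, -1.0]]
ft_force: [-15.3, 2.6, 9.7]
grip_width: -0.0002
```

```bash
python3 -m crank '[0,0,0,0.002,0.0001,0,0, 0,0,0,0,0,0,0]'; python3 -m crank '[0,0,0,0.002,0.0001,0,0, 0,0,0,0,0,0,0]'; python3 -m crank '[0,0,0,0,0,0,0, 0,0,0,0,0,0,0]'
```

```text
time_s: 9.75
position: [0.4319, 0.0957, 0.0212]
tool_rot: [[-0.035, 0.999, -0.012], [0.999, 0.035, 0.001], [0.001, -0.012, -1.0]]
ft_force: [-18.5, 2.6, 10.7]
grip_width: 0.0003
time_s: 9.95
position: [0.433, 0.0959, 0.0211]
tool_rot: [[-0.035, 0.999, -0.014], [0.999, 0.035, 0.001], [0.002, -0.014, -1.0]]
ft_force: [-20.4, 3.2, 12.0]
grip_width: -0.0
time_s: 10.15
position: [0.433, 0.0959, 0.0211]
tool_rot: [[-0.035, 0.999, -0.013], [0.999, 0.035, 0.001], [0.002, -0.013, -1.0]]
ft_force: [-20.4, 4.1, 12.3]
grip_width: -0.0003
```

```bash
python3 -m crank '[0,0,0,0.002,0.0001,0,0, 0,0,0,0,0,0,0]'; python3 -m crank '[0,0,0,0.002,0.0001,0,0, 0,0,0,0,0,0,0, 0,0,0,0,0,0,0]'
python3 - <<'E'
from h import *
t=get_image("top");s=get_image("side");cv2.imwrite("pics/p1t.png",t["frame"][:,:,::-1]);cv2.imwrite("pics/p1s.png",s["frame"][:,:,::-1])
E
```

```text
time_s: 10.35
position: [0.4341, 0.0962, 0.021]
tool_rot: [[-0.035, 0.999, -0.016], [0.999, 0.035, 0.001], [0.002, -0.016, -1.0]]
ft_force: [-24.4, 5.2, 13.7]
grip_width: -0.0
time_s: 10.65
position: [0.4356, 0.0964, 0.021]
tool_rot: [[-0.035, 0.999, -0.017], [0.999, 0.035, 0.001], [0.002, -0.016, -1.0]]
ft_force: [-24.7, 4.7, 15.0]
grip_width: -0.0001
```

```bash
python3 -m crank '[0,0,0,0.002,0.0001,0,0, 0,0,0,0,0,0,0]'; python3 -m crank '[0,0,0,0.002,0.0001,0,0, 0,0,0,0,0,0,0]'; python3 -m crank '[0,0,0,-0.008,0,0,0, 0,0,0,-0.008,0,0,0, 0,0,0,-0.01,0,0,0, 0,0,0,0,0,0,0]'; python3 -m crank '[0,0,0,0,0,0.05,0, 0,0,0,-0.02,0,0.05,0, 0,0,0,-0.05,-0.03,0.05,0, 0,0,0,-0.03,-0.05,0.05,30]'
python3 - <<'E'
from h import *
t=get_image("top");s=get_image("side")
cv2.imwrite("pics/p2.png",np.hstack([cv2.convertScaleAbs(crop(t,225,138,100,120,4),alpha=1.5),cv2.convertScaleAbs(crop(s,180,195,100,120,4),alpha=1.5)]))
cv2.imwrite("pics/p2t.png",t["frame"][:,:,::-1])
E
```

```text
time_s: 10.95
position: [0.4366, 0.0967, 0.0207]
tool_rot: [[-0.035, 0.999, -0.019], [0.999, 0.035, 0.002], [0.002, -0.019, -1.0]]
ft_force: [-28.1, 5.9, 14.9]
grip_width: -0.0001
time_s: 11.15
position: [0.4371, 0.0969, 0.0207]
tool_rot: [[-0.035, 0.999, -0.023], [0.999, 0.035, 0.002], [0.003, -0.023, -1.0]]
ft_force: [-34.1, 6.4, 20.3]
grip_width: 0.0002
time_s: 11.55
position: [0.42, 0.0954, 0.0219]
tool_rot: [[-0.034, 0.999, -0.0], [0.999, 0.034, -0.0], [-0.0, -0.0, -1.0]]
ft_force: [-0.4, 0.4, -1.3]
grip_width: -0.0001
time_s: 11.95
position: [0.3487, 0.0437, 0.1848]
tool_rot: [[-0.037, 0.999, 0.001], [0.999, 0.037, -0.0], [-0.0, 0.001, -1.0]]
ft_force: [0.9, -0.6, 1.4]
grip_width: 0.0134
```

View pics/p2.png

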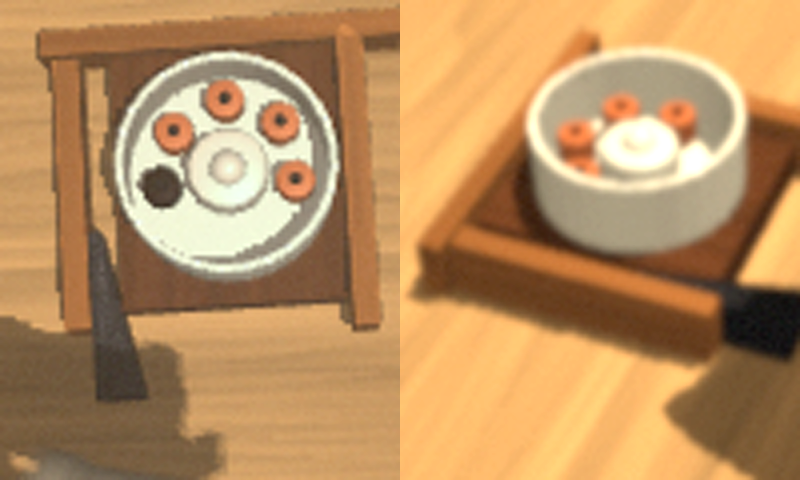

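The wedge is seated about 65 mm deep and was still in place after I let go. The pot is against the right fence, and all five beads are in the bowl. Next I'll measure the bowl centre and the shoehorn.

```bash
cat >> h.py <<'E'
def horn(tip,yaw,lx,ly):
    # lean lx,ly: horizontal shift per unit height (world)
    B=[(x,y,h) for h in(102,190) for x in(-5,5) for y in(-16,16)];c,s=np.cos(yaw),np.sin(yaw)
    return np.array([[tip[0]+(c*x-s*y)/1e3+lx*h/1e3,tip[1]+(s*x+c*y)/1e3+ly*h/1e3,tip[2]+h/1e3] for x,y,h in B])
def ring(c,r,z):
    a=np.linspace(0,2*np.pi,73);return np.c_[c[0]+r*np.cos(a),c[1]+r*np.sin(a),0*a+z]
E
python3 - <<'E'
from h import *
t=get_image("top");s=get_image("side")
def dr(d,x,y,w,h,k,sets,al=1.8):
    a=cv2.convertScaleAbs(crop(d,x,y,w,h,k),alpha=al);b=a.copy()
    for P,col in sets:cv2.polylines(b,[((proj(d,P)-[x,y]+.5)*k).astype(np.int32)],False,col,1)
    return np.hstack([a,b])
c0=(.464,-.3565);yw=np.radians(15.5);H=horn((*c0,.008),yw,0,0);i=[0,1,3,2,0,4,5,7,6,4]
f=np.array([[np.cos(yw)*x-np.sin(yw)*y+c0[0],np.sin(yw)*x+np.cos(yw)*y+c0[1],.0] for x,y in((-.0425,-.0425),(.0425,-.0425),(.0425,.0425),(-.0425,.0425),(-.0425,-.0425))])
S=[(H[i],(0,255,0)),(f,(0,0,255)),(np.array([[*c0,.008],[*c0,.198]]),(255,0,0))]
A=dr(t,402,198,66,50,6,S);B=dr(s,305,122,42,72,4,S);pc=(.591,.0235)
C=dr(t,245,145,75,70,4,[(ring(pc,.070,.086),(0,255,0)),(ring(pc,.065,.086),(0,0,255)),(ring(pc,.027,.050),(255,0,0))],1.3)[:,300:]
m=np.zeros((600,800,3),np.uint8);m[:300,:792]=A;m[300:588,:336]=B;m[300:580,340:640]=C;cv2.imwrite("pics/s1.png",m)
E
```

```text
(no output)
```

View pics/s1.png

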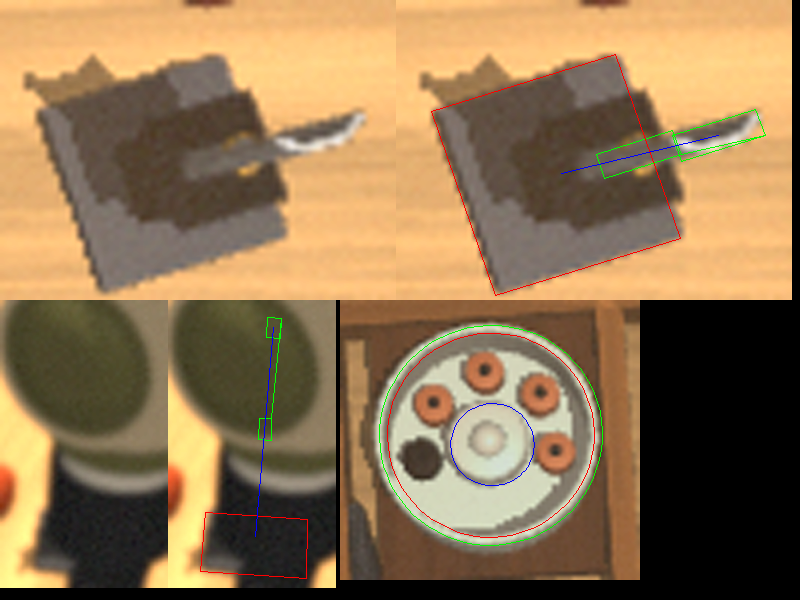

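The projected stand and bowl outlines match the image, with the bowl centre at (0.591, 0.0235). The scoop's top end is at (275–363, 113–150), within about 1–2 mm of the no-lean model. Next I'll grasp it at (0.464, −0.3555).

```bash
python3 -m crank '[0,0,-0.1486,0.0115,-0.040,0.010,60, 0,0,-0.1486,0.0115,-0.040,0.010,60, 0,0,-0.1486,0.0115,-0.040,0.010,60, 0,0,-0.1486,0.0115,-0.040,0.010,60, 0,0,-0.1486,0.0115,-0.040,0.010,60, 0,0,-0.1486,0.0115,-0.040,0.010,60, 0,0,-0.1486,0.0115,-0.040,0.010,60, 0,0,-0.1486,0.0115,-0.040,0.005,60, 0,0,-0.1486,0.0115,-0.040,0,60, 0,0,0,0.0115,-0.040,0,60, 0,0,0,0,0,0,60, 0,0,0,0,0,0,60]'
```

```text
time_s: 13.35
position: [0.466, -0.3566, 0.2559]
tool_rot: [[0.964, 0.265, -0.002], [0.265, -0.964, 0.003], [-0.001, -0.003, -1.0]]
ft_force: [0.4, 0.6, -0.9]
grip_width: 0.0514
```

```bash
python3 -m crank '[0,0,0,-0.002,0.001,-0.03,60, 0,0,0,0,0,-0.03,60, 0,0,0,0,0,-0.03,60, 0,0,0,0,0,-0.018,60, 0,0,0,0,0,0,60]'; python3 -m crank '[0,0,0,0,0,0,30, 0,0,0,0,0,0,20, 0,0,0,0,0,0,10, 0,0,0,0,0,0,0, 0,0,0,0,0,0,0, 0,0,0,0,0,0,0]' 70
```

```text
time_s: 13.85
position: [0.4629, -0.3533, 0.1476]
tool_rot: [[0.964, 0.266, -0.004], [0.266, -0.964, 0.005], [-0.002, -0.005, -1.0]]
ft_force: [-0.6, 0.7, 0.1]
grip_width: 0.0514
time_s: 14.45
position: [0.4634, -0.356, 0.1515]
tool_rot: [[0.964, 0.264, 0.001], [0.264, -0.964, -0.002], [0.001, 0.002, -1.0]]
ft_force: [-0.9, 0.3, 6.3]
grip_width: 0.0048
```

```bash
python3 -m crank '[0,0,0,0,0,0,0, 0,0,0,0,0,0.01,0, 0,0,0,0,0,0.01,0, 0,0,0,0,0,0.01,0, 0,0,0,0,0,0,0, 0,0,0,0,0,0,0]'
```

```text
time_s: 15.05
position: [0.4632, -0.3556, 0.1805]
tool_rot: [[0.964, 0.264, 0.0], [0.264, -0.964, -0.0], [0.0, 0.0, -1.0]]
ft_force: [-0.4, 0.5, -2.4]
grip_width: 0.0054
```

```bash
python3 -m crank '[0,0,0,0,0,0.03,0, 0,0,0,0,0,0.04,0, 0,0,0,0,0,0.03,0, 0,0,0,0.0078,0.0379,0,0, 0,0,0,0.0078,0.0379,0,0, 0,0,0,0.0078,0.0379,0,0, 0,0,0,0.0078,0.0379,0,0, 0,0,0,0.0078,0.0379,0,0, 0,0,0,0.0078,0.0379,0,0, 0,0,0,0.0078,0.0379,0,0, 0,0,0,0.0078,0.0379,0,0, 0,0,0,0.0078,0.0379,0,0, 0,0,0,0.0078,0.0379,0,0, 0,0,0,0,0,0,0, 0,0,0,0,0,0,0]'
python3 - <<'E'
from h import *
o=observe();p=o["position"];t=get_image("top");s=get_image("side")
def dr(d,x,y,w,h,k):
    a=cv2.convertScaleAbs(crop(d,x,y,w,h,k),alpha=1.4)
    for z0 in(p[2]-.14,):
        q=(proj(d,[[p[0],p[1],z0],[p[0],p[1],z0+.1]])-[x,y]+.5)*k
        cv2.line(a,*[tuple(map(int,v)) for v in q],(0,255,0),1)
    return a
m=np.hstack([dr(t,225,130,80,120,5),dr(s,190,140,80,120,5)]);cv2.imwrite("pics/h1.png",m)
E
```

```text
time_s: 16.55
position: [0.5411, 0.024, 0.2798]
tool_rot: [[0.964, 0.266, -0.001], [0.266, -0.964, -0.0], [-0.001, -0.0, -1.0]]
ft_force: [-0.8, -0.3, -1.3]
grip_width: 0.0047
```

View pics/h1.png

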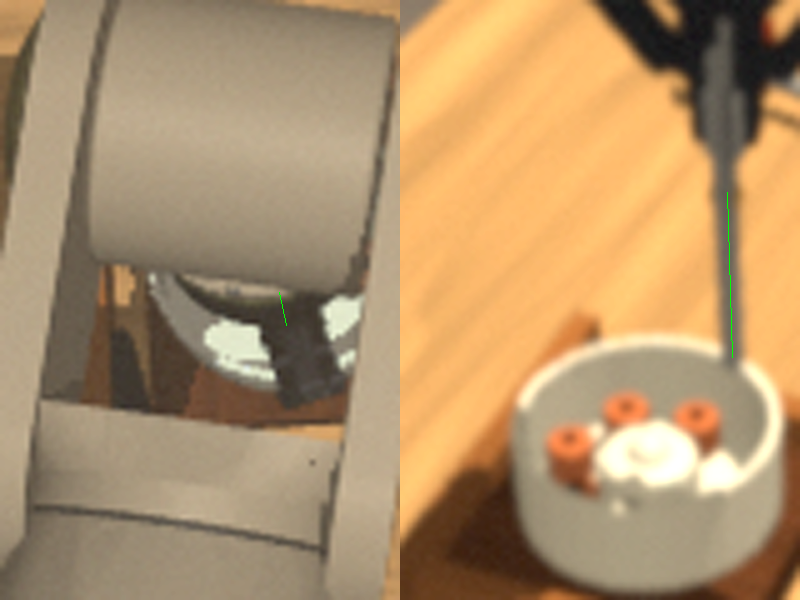

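In the side view the rod hangs vertically at the predicted line, with its tip at about (732,360), over the front gap. Next I'll lower it into the trough and work out the circle increments.

```bash
python3 -m crank '[0,0,0,0,0,-0.03,0, 0,0,0,0,0,-0.03,0, 0,0,0,0,0,-0.02,0, 0,0,0,0,0,-0.01,0, 0,0,0,0,0,-0.006,0, 0,0,0,0,0,0,0]'
python3 - <<'E'
import numpy as np
a=np.radians(np.arange(180,-181,-12));p=.05*np.c_[np.cos(a),np.sin(a)]
print([tuple(x) for x in np.diff(p,axis=0).round(4).tolist()])
E
```

```text
time_s: 17.25
position: [0.5413, 0.0229, 0.1843]
tool_rot: [[0.965, 0.264, -0.0], [0.264, -0.965, -0.0], [-0.0, -0.0, -1.0]]
ft_force: [0.5, 0.2, -1.2]
grip_width: 0.0052
[(0.0011, 0.0104), (0.0032, 0.0099), (0.0052, 0.0091), (0.007, 0.0078), (0.0085, 0.0061), (0.0095, 0.0043), (0.0102, 0.0022), (0.0105, 0.0), (0.0102, -0.0022), (0.0095, -0.0043), (0.0085, -0.0061), (0.007, -0.0078), (0.0052, -0.0091), (0.0032, -0.0099), (0.0011, -0.0104), (-0.0011, -0.0104), (-0.0032, -0.0099), (-0.0052, -0.0091), (-0.007, -0.0078), (-0.0085, -0.0061), (-0.0095, -0.0043), (-0.0102, -0.0022), (-0.0105, 0.0), (-0.0102, 0.0022), (-0.0095, 0.0043), (-0.0085, 0.0061), (-0.007, 0.0078), (-0.0052, 0.0091), (-0.0032, 0.0099), (-0.0011, 0.0104)]
```

```bash
python3 -m crank '[0,0,0,0.0011,0.0104,0,0, 0,0,0,0.0032,0.0099,0,0, 0,0,0,0.0052,0.0091,0,0, 0,0,0,0.007,0.0078,0,0, 0,0,0,0.0085,0.0061,0,0, 0,0,0,0.0095,0.0043,0,0, 0,0,0,0.0102,0.0022,0,0]'; python3 -m crank '[0,0,0,0.0105,0,0,0, 0,0,0,0.0102,-0.0022,0,0, 0,0,0,0.0095,-0.0043,0,0, 0,0,0,0.0085,-0.0061,0,0, 0,0,0,0.007,-0.0078,0,0, 0,0,0,0.0052,-0.0091,0,0, 0,0,0,0,0,0,0, 0,0,0,0,0,0,0]';  python3 - <<'E'
from h import *
t=get_image("top");s=get_image("side")
cv2.imwrite("pics/b1.png",np.hstack([cv2.convertScaleAbs(crop(t,235,140,80,100,5),alpha=1.4),cv2.convertScaleAbs(crop(s,200,190,80,100,5),alpha=1.4)]))
E
```

```text
time_s: 17.95
position: [0.5868, 0.0737, 0.1843]
tool_rot: [[0.964, 0.265, 0.0], [0.265, -0.964, -0.0], [0.0, 0.0, -1.0]]
ft_force: [0.7, -1.2, -1.9]
grip_width: 0.0053
time_s: 18.75
position: [0.6367, 0.0433, 0.1843]
tool_rot: [[0.965, 0.264, -0.0], [0.264, -0.965, 0.0], [-0.0, -0.0, -1.0]]
ft_force: [0.1, 0.5, -2.0]
grip_width: 0.0047
```

View pics/b1.png

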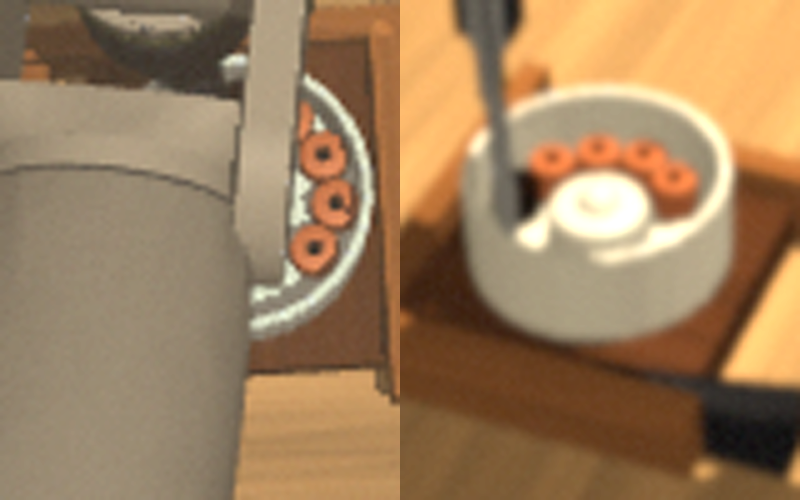

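The dark bead is at (525,200) in the side crop, right ahead of the rod at the back, with the four pale beads in a train in front of it. Next I'll sweep on to the front.

```bash
python3 -m crank '[0,0,0,0.0032,-0.0099,0,0, 0,0,0,0.0011,-0.0104,0,0, 0,0,0,-0.0011,-0.0104,0,0, 0,0,0,-0.0032,-0.0099,0,0, 0,0,0,-0.0052,-0.0091,0,0, 0,0,0,-0.007,-0.0078,0,0, 0,0,0,-0.0085,-0.0061,0,0, 0,0,0,-0.0095,-0.0043,0,0, 0,0,0,-0.0102,-0.0022,0,0, 0,0,0,-0.0105,0,0,0, 0,0,0,-0.0102,0.0022,0,0, 0,0,0,-0.0095,0.0043,0,0, 0,0,0,-0.0085,0.0061,0,0, 0,0,0,-0.007,0.0078,0,0, 0,0,0,-0.0052,0.0091,0,0, 0,0,0,0,0,0,0, 0,0,0,0,0,0,0]';  python3 - <<'E'
from h import *
t=get_image("top");s=get_image("side")
cv2.imwrite("pics/b2.png",np.hstack([cv2.convertScaleAbs(crop(t,235,140,80,100,5),alpha=1.4),cv2.convertScaleAbs(crop(s,200,190,80,100,5),alpha=1.4)]))
E
```

```text
time_s: 20.55
position: [0.5456, 0.0034, 0.1844]
tool_rot: [[0.964, 0.265, 0.0], [0.265, -0.964, -0.0], [0.0, 0.0, -1.0]]
ft_force: [0.5, 0.3, -0.8]
grip_width: 0.0052
```

View pics/b2.png

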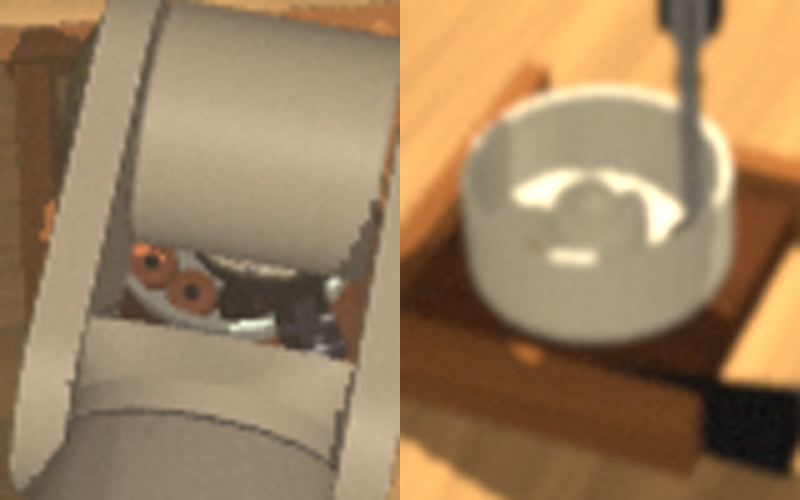

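The dark bead is at about (245,295) in the top crop, under the bowl centre column (230), so it's at the front. Now I'll go round to the back again.

```bash
python3 -m crank '[0,0,0,-0.0032,0.0099,0,0, 0,0,0,-0.0011,0.0104,0,0, 0,0,0,0.0011,0.0104,0,0, 0,0,0,0.0032,0.0099,0,0, 0,0,0,0.0052,0.0091,0,0, 0,0,0,0.007,0.0078,0,0, 0,0,0,0.0085,0.0061,0,0, 0,0,0,0.0095,0.0043,0,0, 0,0,0,0.0102,0.0022,0,0, 0,0,0,0.0105,0,0,0, 0,0,0,0.0102,-0.0022,0,0, 0,0,0,0.0095,-0.0043,0,0, 0,0,0,0.0085,-0.0061,0,0, 0,0,0,0.007,-0.0078,0,0, 0,0,0,0.0052,-0.0091,0,0, 0,0,0,0,0,0,0, 0,0,0,0,0,0,0]';  python3 - <<'E'
from h import *
t=get_image("top");s=get_image("side")
cv2.imwrite("pics/b3.png",np.hstack([cv2.convertScaleAbs(crop(t,235,140,80,100,5),alpha=1.4),cv2.convertScaleAbs(crop(s,200,190,80,100,5),alpha=1.4)]))
f=s["frame"].astype(int)
print((f[222:234,295-2*0-8-190+205:0:-1] if 0 else f[228:232,302:312].sum(2)))
b1=cv2.imread("pics/b1.png");b3=cv2.imread("pics/b3.png")
print("mean diff side crop b1/b3",np.abs(b1[100:260,480:740].astype(int)-b3[100:260,480:740]).mean(), "dark px", [(x[180:220,500:545].max(2)<60).sum() for x in(b1,b3)])
E
```

```text
time_s: 22.35
position: [0.6368, 0.0433, 0.1843]
tool_rot: [[0.965, 0.264, -0.0], [0.264, -0.965, 0.0], [-0.0, -0.0, -1.0]]
ft_force: [-0.1, -0.2, -1.5]
grip_width: 0.005
[[359 362 371 382 387 395 399 402 402 398]
 [361 367 377 381 389 398 397 406 402 400]
 [362 374 378 386 396 401 404 405 399 400]
 [362 374 383 393 399 401 402 399 401 400]]
mean diff side crop b1/b3 2.882724358974359 dark px [np.int64(476), np.int64(493)]
```

The scene matches the first back stop (mean image difference 2.9, same dark pixels), so the dark bead is at the back again. One small extra step, then lift out and carry the shoehorn to the stand.

```bash
python3 -m crank '[0,0,0,0.002,-0.006,0,0, 0,0,0,0.001,-0.004,0,0, 0,0,0,0,0,0,0, 0,0,0,0,0,0.02,0, 0,0,0,0,0,0.03,0, 0,0,0,0,0,0.03,0, 0,0,0,0,0,0.016,0, 0,0,0,-0.0177,-0.0389,0,0, 0,0,0,-0.0177,-0.0389,0,0, 0,0,0,-0.0177,-0.0389,0,0, 0,0,0,-0.0177,-0.0389,0,0, 0,0,0,-0.0177,-0.0389,0,0, 0,0,0,-0.0177,-0.0389,0,0, 0,0,0,-0.0177,-0.0389,0,0, 0,0,0,-0.0177,-0.0389,0,0, 0,0,0,-0.0177,-0.0389,0,0, 0,0,0,-0.0177,-0.0389,0,0, 0,0,0,0,0,0,0, 0,0,0,0,0,0,0]'
```

```text
time_s: 24.35
position: [0.4624, -0.3559, 0.2802]
tool_rot: [[0.965, 0.263, -0.0], [0.263, -0.965, 0.0], [0.0, -0.0, -1.0]]
ft_force: [-0.5, -0.2, -1.3]
grip_width: 0.0051
```

```bash
python3 -m crank '[0,0,0,0.0008,0.0003,-0.03,0, 0,0,0,0,0,-0.03,0, 0,0,0,0,0,-0.01,0, 0,0,0,0,0,0,0, 0,0,0,0,0,0,0]'; python3 -m crank '[0,0,0,0,0,-0.01,0, 0,0,0,0,0,-0.01,0, 0,0,0,0,0,0,0]'; python3 -m crank '[0,0,0,0,0,-0.01,0, 0,0,0,0,0,-0.01,0, 0,0,0,0,0,-0.01,0, 0,0,0,0,0,0,0]'
```

```text
time_s: 24.85
position: [0.4643, -0.355, 0.2118]
tool_rot: [[0.964, 0.265, 0.001], [0.265, -0.964, -0.002], [0.001, 0.002, -1.0]]
ft_force: [0.2, -0.4, -1.3]
grip_width: 0.0049
time_s: 25.15
position: [0.4632, -0.3546, 0.1889]
tool_rot: [[0.964, 0.264, -0.002], [0.264, -0.964, 0.002], [-0.001, -0.002, -1.0]]
ft_force: [-1.0, -0.0, -1.2]
grip_width: 0.0051
time_s: 25.55
position: [0.4631, -0.3546, 0.1585]
tool_rot: [[0.964, 0.264, -0.002], [0.264, -0.964, 0.002], [-0.001, -0.003, -1.0]]
ft_force: [0.1, 1.6, -2.2]
grip_width: 0.0055
```

```bash
python3 -m crank '[0,0,0,0,0,-0.004,0, 0,0,0,0,0,0,0]'; python3 -m crank '[0,0,0,0,0,-0.002,0, 0,0,0,0,0,0,0]'; python3 -m crank '[0,0,0,0,0,-0.002,0, 0,0,0,0,0,0,0]'
```

```text
time_s: 25.75
position: [0.4636, -0.355, 0.1561]
tool_rot: [[0.964, 0.264, -0.0], [0.264, -0.964, 0.0], [-0.0, -0.0, -1.0]]
ft_force: [-0.3, -0.0, -0.6]
grip_width: 0.0047
time_s: 25.95
position: [0.4636, -0.355, 0.1543]
tool_rot: [[0.964, 0.264, 0.0], [0.264, -0.964, -0.0], [0.0, 0.0, -1.0]]
ft_force: [-0.7, -0.3, -1.1]
grip_width: 0.005
time_s: 26.15
position: [0.4636, -0.355, 0.1522]
tool_rot: [[0.964, 0.264, -0.0], [0.264, -0.964, 0.0], [-0.0, -0.0, -1.0]]
ft_force: [0.6, 0.6, -1.4]
grip_width: 0.005
```

```bash
python3 -m crank '[0,0,0,0,0,-0.0015,0, 0,0,0,0,0,0,0]'; python3 -m crank '[0,0,0,0,0,0,15, 0,0,0,0,0,0,40, 0,0,0,0,0,0,60, 0,0,0,0,0,0,60, 0,0,0,0,0,0,60]'; python3 -m crank '[0,0,0,0,0,0.015,60, 0,0,0,0,0,0.03,60, 0,0,0,0,0,0.03,60, 0,0,0,0,0,0.04,60, 0,0,0,-0.04,0.03,0.04,60, 0,0,0,-0.05,0.03,0,60, 0,0,0,-0.05,0,0,60, 0,0,0,-0.03,0,0,60, 0,0,0,0,0,0,60, 0,0,0,0,0,0,60]'
python3 - <<'E'
from h import *
t=get_image("top");s=get_image("side")
m=np.zeros((560,800,3),np.uint8)
m[:480,:400]=cv2.convertScaleAbs(crop(t,225,138,100,120,4),alpha=1.4)
m[:320,400:800]=cv2.convertScaleAbs(crop(t,385,180,100,80,4),alpha=1.4)
m[320:560,400:600]=cv2.convertScaleAbs(crop(s,305,130,50,60,4),alpha=1.4)
m[320:560,600:800]=cv2.convertScaleAbs(crop(s,215,200,60,72,10/3),alpha=1.4)
cv2.imwrite("pics/end.png",m)
E
```

```text
time_s: 26.35
position: [0.4638, -0.3552, 0.1515]
tool_rot: [[0.964, 0.264, 0.001], [0.264, -0.964, -0.001], [0.001, 0.001, -1.0]]
ft_force: [-1.1, 0.8, 4.0]
grip_width: 0.005
time_s: 26.85
position: [0.4636, -0.3551, 0.1508]
tool_rot: [[0.964, 0.264, -0.0], [0.264, -0.964, 0.0], [0.0, -0.0, -1.0]]
ft_force: [-0.2, -0.6, -0.7]
grip_width: 0.0513
time_s: 27.85
position: [0.3094, -0.3061, 0.2975]
tool_rot: [[0.965, 0.263, 0.001], [0.263, -0.965, -0.001], [0.0, 0.001, -1.0]]
ft_force: [0.8, -0.1, 0.9]
grip_width: 0.0511
```

View pics/end.png

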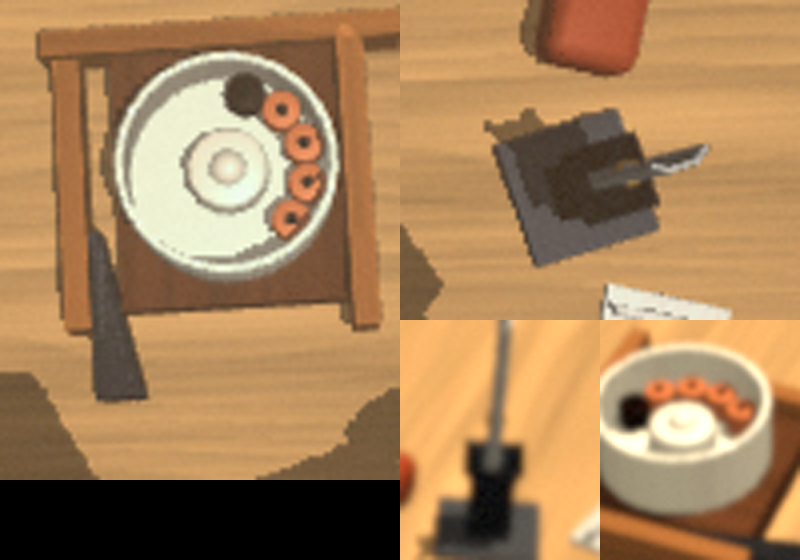

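The wedge sits exactly where it was, with its butt at (95–147, 400). The dark bead is at the back at (246,95), all five beads are in the bowl, and the shoehorn is standing in its stand. I'm handing the job in.

```bash
python3 -c "
from rig import *
print(close_job())"
```

```text
the job is handed in; nothing more can be done
None
```

The job is done and handed in, about 28 s into the 72 s allowed. No verdict was reported.

- **Wedge:** I set it tip first into the slot, let go, and pushed on the butt with the closed fingers. It went in about 65 mm. The push rose to 34 N along the bay, above the 12–20 N you gave, because it kept creeping in a little past 20 N. In the last step it moved only about 0.5 mm. It looks in the same place in the pictures just after release and at the end.
- **Stirring:** I swept the rod round the bowl in one direction. Pictures show the dark bead at the back and then at the front. I judged the second visit to the back by comparing image numbers with the first. The final picture confirms it, with the bead about 14° past dead back after a small extra push. All five beads are in the bowl.
- **Shoehorn:** It stands in its stand and was released and clear of the gripper.
- **Shoe trees and scraper:** The moves never came near them. The final crops show only one shoe tree and the scraper's edge, and I didn't re-measure either.
- **Readings that differed from expectation:** The scoop gripped at about 5 mm instead of 10 mm, probably because the pad sits inside the trough, but the hold was firm. The upward force during the last wedge push reached 20 N, and I didn't find out why.

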